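# Unpack the switch key and hold the key switch on

### The job

Fold both flaps of the small carton right back past upright, take the flat-headed key out of the foam and push it fully home into the keyhole on top of the key switch unit, working it past the sticky pins. Then turn it a quarter turn clockwise (seen from above) to the stop and finish while still gripping the key and holding it turned, because the switch springs back. Leave the round-headed tool in its foam and the other things on the bench where they are.

Things in the scene. Friction and masses are not known exactly. Their poses are not given: they have to be found in the camera images.
- carton: cardboard carton fixed to the bench, outside 158 (its x) x 118 (its y) x 86 mm high, walls 4 mm. Origin: centre of its underside, z up. White foam fills it to 44 mm above the bench (42 mm below the rim), with two slots 27 mm either side of the middle along y: one holds the key, the other the round-headed tool, either way about; neither reaches above the rim. Flaps hinge on the +y and -y rims.
- flap_left (a joint): angle of the flap on the carton's +y rim (rad): 0 flat over the carton, 1.57 upright, up to 2.9 folded back outside. 158 mm along the rim, 44 mm from hinge to free edge, 3 mm thick. Starts leaning inwards (0.9 to 1.25), moves under less than 1 N and stays where left. A closed gripper lowered between the two free edges and moved outwards just above the rim folds it back.
- flap_right (a joint): angle of the same kind of flap on the carton's -y rim (rad), same meaning
- flap_left_hinge (a point): middle of the left flap's hinge line on the carton, 86 mm above the bench; axes as the carton's (hinge line along x)
- flap_right_hinge (a point): middle of the right flap's hinge line on the carton, 86 mm above the bench; axes as the carton's
- key: the key, about 50 g: flat black head with grey inlay, 34 mm wide (its x), 10 thick (y), 38 tall; below it a round neck, 6 mm diameter, 8.5 long, then a flat steel blade 14 wide (x), 5 thick (y), with a pointed tip 28 mm below the head. Origin: centre of the head's underside; z up. Starts upright in the foam, head on the foam, its x along the carton's y. Half a turn makes no difference to it.
- round_tool: another tool standing in the foam, to be left there: round black head 28 mm in diameter, 22 mm tall (28 mm with its steel cap), thin round shank below. Origin: centre of the head's underside
- keyhole (a point): centre of the keyhole in the top face of the key switch unit, 80 mm above the bench; z up. The slot is 16 mm long along this x, 7 mm wide along y, through a fixed plate 6 mm thick over the lock cylinder. Fully home, the key's head rests on the plate (key origin here, key x along this x, either way round); only then (within 2 to 3 mm) can it turn, and while turned it cannot be pulled out.
- switch_unit: grey and white box fixed to the bench, 130 x 130 x 80 mm high, flat top with the keyhole in its middle. Origin: centre of its underside, z up, axes as the keyhole's
- plug (a joint): angle of the lock cylinder (rad): 0 at rest, grows clockwise seen from above, stop at 1.57. About 0.1 rad of play on the blade. A return spring (0.02 N m at rest, 0.07 at the stop) turns it back when let go. Four spring pins inside resist the entering blade: the key does not sink in by its weight but needs a push of some newtons (5 to 10), easier with small twists.
- solvent_bottle: clear solvent bottle with a blue cap, 80 diameter x 170 mm; bystander, to be left where it is; origin: centre of its underside
- beaker: open glass beaker, 68 diameter x 85 mm; bystander, to be left where it is; origin: centre of its underside
- sample_jar: small amber jar with a white cap, 50 diameter x 60 mm; bystander, to be left where it is; origin: centre of its underside
- tip_box: closed grey box of pipette tips, 120 x 85 x 50 mm; bystander, to be left where it is; origin: centre of its underside
- tape_roll: roll of clear tape lying flat, 84 diameter x 20 mm; bystander, to be left where it is; origin: centre of its underside
- screwdriver: screwdriver lying flat; bystander, to be left where it is
Not all that is in view belongs to the job. What is shaped like the switch_unit but black or blue is not meant. What is shaped like the carton but green is not meant.

How it is judged:
On the way, in this order (a step that is already met when the one before it is completed fails the run):
1. both carton flaps folded back past upright (value of joint each of flap_left, flap_right above 1.8 rad), for 0.2 s.
2. the key gripped and lifted out of the foam (z of key in the frame of carton above 0.08 m and contact force between the fingers and key above 1 N), for 0.1 s.
3. the key fully home in the keyhole, not yet turned (z of key in the frame of keyhole below 0.003 m and horizontal distance between key and keyhole below 0.003 m and angle between key's own z axis and vertical below 0.1 rad and angle between the x axis of key and the x axis of keyhole, either way round below 0.3 rad and value of joint plug below 0.5 rad), for 0.1 s.
At the end, for the whole second after the job is handed in: Both flaps over 1.7 rad; key fully home (head within 3 mm of the top plate and 3 mm of the centre, upright within 0.1 rad) and across the keyhole within 0.3 rad; cylinder turned over 1.35 rad; fingers still gripping the key (over 1 N); round-headed tool in its foam (z of key in the frame of keyhole below 0.003 m and horizontal distance between key and keyhole below 0.003 m and angle between key's own z axis and vertical below 0.1 rad and value of joint each of flap_left, flap_right above 1.7 rad and value of joint plug above 1.35 rad and angle between the x axis of key and the y axis of keyhole, either way round below 0.3 rad and contact force between the fingers and key above 1 N and z of round_tool in the frame of carton below 0.055 m); the arm keeps its last pose, push and grip.
It fails at once if a bystander on the bench moved by more than 30 mm or tipped over (distance of any of solvent_bottle, beaker, sample_jar, tip_box, tape_roll, screwdriver from where it was at the start of the episode above 0.03 m or angle between any of solvent_bottle, beaker, sample_jar, tip_box, tape_roll's own z axis and vertical above 0.5 rad).
It fails at once if the round-headed tool pulled out of the foam (z of round_tool in the frame of carton above 0.065 m).
It also fails if it takes over 61 s, if anything falls off the work surface, if the arm or the gripper's body presses on something with over 40 N, if the wrist force passes 120 N, or if a joint passes its speed limit or range.

### The arm

A 6-joint arm with a two-finger parallel gripper is mounted at the origin on the work surface. World frame = base frame: x ahead of the robot, y to its left, z up, the work surface at z = 0. Lengths are in m, angles in rad, forces in N, time in s.
With the tool pointing down it reaches from about 0.3 to 0.875 m from the base axis. Payload 4.2 kg.
Tool frame: the origin (TCP) lies on the front face of the gripper's body, between the roots of the fingers; the fingertips stand 73 mm ahead of it and the grasp point (between the pads) lies 54 mm ahead of it; x points along the fingers, y is the direction in which the jaws open and shut, and the axes are right-handed (so a half turn about x gives the same grasp; the last joint's range is limited). The gripper opens to 85 mm and grips with 20 to 120 N. Pads are 22 mm wide; open, the fingers measure 114 mm over their backs; the gripper's body (76 mm by 85 mm) begins 54 mm behind the grasp point. The pads swing forward as they close: fully open they stand 13 mm farther back than shut.
Start: joints at [1.252, 0.32, 1.565, -0, 1.257, -0.02], TCP at [0.169, 0.55, 0.304] pointing down, gripper open.
Joint ranges: [-3.11, 3.11], [-0.84, 2.01], [0.21, 2.61], [-1.34, 4.49], [0.05, 2.63], [-2.56, 2.56]. Speed limits (rad/s): [2.57, 2.57, 3.14, 3.14, 3.14, 3.14].

### API

Orientations are given as a unit quaternion [x, y, z, w].
In Python, from workcell import r gives the robot as it stands. The module is installed in compiled form; this text tells all that it offers.
- The arm moves only by the tool apply_moves, never from a script. Its argument "motion" is a list of rows, each an object with "dp": the shift along the tool's x, y, z in cm, a list of three; "rotation": the turn, a rotation vector about the tool's x, y, z in degrees, a list of three. In form: [{"dp": [dx, dy, dz], "rotation": [wx, wy, wz]}, ...]. A call has 1 to 20 rows; each row is the pose to reach, as a shift and turn from the pose commanded when the call began, along the tool's axes at that moment; what a row does not reach only later rows make up. A row lasts 1/12 s, in which the tool goes at most 41.7 mm and 7.16 degrees, less where a joint would pass 70% of its speed; a pose out of reach is approached as far as the arm can. A call with a gripper value outside its range is refused whole. "hand" is the gripper's target within -1 to 1 (fully open at 1, half-way at 0, shut at -1), set as the call begins (left out, the last holds). The fingers move at their own pace and stop on an object; the grip force is fixed at half the most. Time passes only in rows, so rows that repeat a pose let the fingers close. It gives the time, the measured TCP pose, the force and the opening at its end, in the units of the state.
- r.read_state(): the state, without advancing time (a new reading comes with each control period).
- r.grab_frame(name): name is "scene" or "top"; returns a dict with "frame" (400x640x3 uint8, red, green, blue), "z_map" (400x640 float32, m along the optical axis (not along the pixel's ray), 0 where there is no reading), "camera_matrix" (3x3 intrinsics, pixels), "T" (4x4, takes a point from camera to world coordinates). Camera axes: x right, y up, looking along -z (the intrinsics and any distortion apply to the point x, -y, -z); pixel columns grow to the right and rows downward; lengths in m; the calibration is good to about 2 mm. A picture is of the moment at which its call begins.
- r.finish_job(): hands the job in, once; it reports no verdict.
Trained networks look in the newest picture that a camera, given by its name, has taken for a name from the list of things; names that differ only in an ending like _2 or _b are one class to them, and where a whole thing is asked for, a point or a joint stands for the part that bears it (a point fixed in the world has none). Each returns a list of dicts, best first, with "confidence" (0 to 1); they miss things now and then, are a little off and sometimes report something else, mostly with a low value. They report only what shows in the picture. A call takes as long as a camera call. They do not tell look-alikes from the thing itself.
- r.spot_in(camera, label): "location" ([x, y, z] in m, in world coordinates, good to about 4 mm: the middle of the surface that is visible of it).
- r.cut_out(camera, label): "region" (400x640 bool, what is visible of it).
- r.landmark_of(camera, label): "location" ([x, y, z] in m, in world coordinates, good to about 4 mm: a listed point, or the origin of a listed thing).
The state is a dict: "clock": time; "joints": joint angles; "qvel": joint speeds; "joint_efforts": joint torques, N m; "tool_pos": TCP position; "orientation": TCP orientation; "ft_force": force on the tool from outside, world axes, zero at the start; "moment": the same for the moment, N m; "opening": finger opening in m.
Only numpy, scipy, OpenCV 4.12 (cv2) and the standard library are available. Lean on these libraries where they do the work, as an engineer would, in place of code of your own. Each camera call takes 0.05 s, during which the arm holds its last target.

## Working session

There is one attempt and no reset: what is moved stays moved. The work goes in short steps, Python scripts to look and compute and a tool call to move; the robot and the scene stay as the last step left them, time stands still between calls to the robot, and variables do not carry over. Pictures are saved under pics/ and viewed, and the job is handed in when it is done.

Besides the shell and the picture viewer there is one more tool, called after ">>>" as name([rows], argument=value, ...), one row to a line, values as JSON. apply_moves: Moves the arm, as the interface text tells. Its arguments: {"type":"object","properties":{"motion":{"type":"array","items":{"type":"object","properties":{"dp":{"type":"array","items":{"type":"number"}},"rotation":{"type":"array","items":{"type":"number"}}}}},"hand":{"type":"number"}},"required":["motion"]}

```bash
mkdir -p pics; ls
python3 - <<'E'
from workcell import r
import cv2
s=r.read_state()
print({k:s[k] for k in ('clock','tool_pos','orientation','opening','ft_force')})
for c in ('scene','top'):
    f=r.grab_frame(c); cv2.imwrite(f'pics/{c}0.png',f['frame'][:,:,::-1]); print(c,f['T'].round(3).tolist(),f['camera_matrix'].tolist())
    import numpy as np; np.savez(f'{c}0.npz',**f)
    for l in ('carton','key','round_tool','keyhole','switch_unit','flap_left_hinge','flap_right_hinge','solvent_bottle','beaker','sample_jar','tip_box','tape_roll','screwdriver'):
        print(l,[(d['location'].round(3).tolist() if hasattr(d['location'],'round') else d['location'],round(d['confidence'],2)) for d in r.landmark_of(c,l)])
E
```

```text
pics
{'clock': 0.0, 'tool_pos': array([0.16915847, 0.54919502, 0.30308751]), 'orientation': array([ 0.10465075,  0.6993377 , -0.10587334,  0.6991179 ]), 'opening': 0.08553148880846008, 'ft_force': array([-0.56374297,  0.35514011, -0.28275689])}
scene [[-0.827, -0.342, 0.447, 0.972], [0.563, -0.503, 0.656, 0.535], [0.0, 0.793, 0.609, 0.632], [0.0, 0.0, 0.0, 1.0]] [[384.48655523313533, 0.0, 321.6651611748273], [0.0, 384.48655523313533, 197.504941511272], [0.0, 0.0, 1.0]]
carton [([0.5535, 0.2151, 0.0017], 0.69)]
key []
round_tool [([0.558, 0.1957, 0.0493], 0.75)]
keyhole [([0.4992, -0.2338, 0.0807], 0.81), ([0.2845, -0.3385, 0.0757], 0.66), ([0.6758, -0.4356, 0.08], 0.65)]
switch_unit [([0.2887, -0.339, -0.0017], 0.86), ([0.6749, -0.438, 0.0021], 0.84), ([0.5053, -0.234, -0.0007], 0.68)]
flap_left_hinge [([0.3335, 0.2604, 0.0839], 0.67), ([0.5453, 0.2745, 0.0832], 0.61)]
flap_right_hinge [([0.3316, 0.1389, 0.0882], 0.8), ([0.5645, 0.1592, 0.0827], 0.58)]
solvent_bottle [([0.7987, -0.0133, 0.0022], 0.84)]
beaker [([0.4323, 0.0181, -0.0039], 0.84), ([0.4995, -0.2341, 0.0813], 0.24)]
samp
[... 485 characters left out ...]
]
key [([0.5514, 0.2486, 0.0488], 0.61)]
round_tool [([0.5586, 0.1885, 0.0439], 0.6)]
keyhole [([0.6743, -0.4342, 0.0805], 0.79), ([0.285, -0.3419, 0.0758], 0.74)]
switch_unit [([0.6751, -0.4349, -0.0052], 0.93), ([0.2824, -0.3398, -0.0018], 0.85)]
flap_left_hinge [([0.5455, 0.2746, 0.0897], 0.94), ([0.3326, 0.2578, 0.0843], 0.76)]
flap_right_hinge [([0.3383, 0.1449, 0.0863], 0.88), ([0.5651, 0.1567, 0.0853], 0.71)]
solvent_bottle [([0.7966, -0.0191, -0.0044], 0.85)]
beaker [([0.4319, 0.0171, 0.0054], 0.76)]
sample_jar [([0.7659, 0.1421, -0.0001], 0.74)]
tip_box [([0.7437, -0.263, -0.0033], 0.79)]
tape_roll [([0.4809, -0.4305, -0.0029], 0.98)]
screwdriver [([0.7006, -0.0022, -0.0007], 0.84)]
```

View pics/scene0.png

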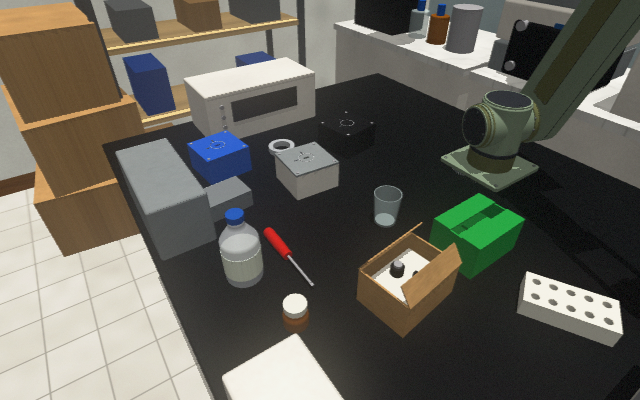

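View pics/top0.png

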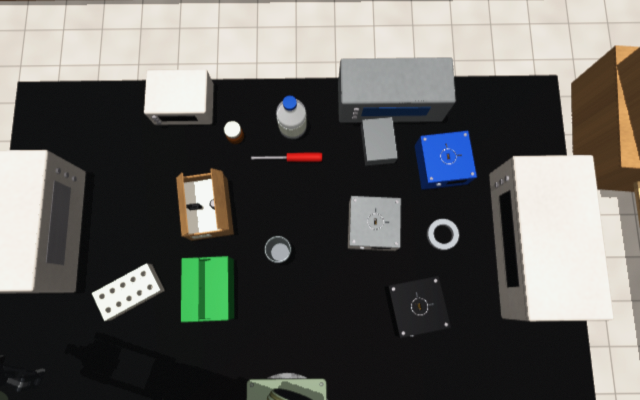

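Run:
```python
import numpy as np,cv2
t=np.load('top0.npz');s=np.load('scene0.npz')
a=cv2.resize(t['frame'][155:250,165:245][:,:,::-1],None,fx=5,fy=5,interpolation=cv2.INTER_CUBIC)
b=cv2.resize(t['frame'][185:260,335:415][:,:,::-1],None,fx=5,fy=5,interpolation=cv2.INTER_CUBIC)
h=np.zeros((475,800,3),np.uint8);h[:,:400]=a;h[:375,400:]=b
cv2.imwrite('pics/z1.png',h)
a=cv2.resize(s['frame'][210:340,340:480][:,:,::-1],None,fx=4,fy=4,interpolation=cv2.INTER_CUBIC)
b=cv2.resize(s['frame'][130:205,265:345][:,:,::-1],None,fx=3,fy=3,interpolation=cv2.INTER_CUBIC)
h=np.zeros((520,800,3),np.uint8);h[:,:560]=a;h[:225,560:]=b
cv2.imwrite('pics/z2.png',h)
def world(f):
    K=f['camera_matrix'];z=f['z_map'];v,u=np.mgrid[:400,:640]
    x=(u-K[0,2])/K[0,0]*z;y=(v-K[1,2])/K[1,1]*z
    P=np.stack([x,-y,-z,np.ones_like(z)],-1)@f['T'].T
    P[z==0]=np.nan
    return P[...,:3]
for n,f in (('top',t),('scene',s)):
    P=world(f);np.save(n+'P.npy',P)
    m=(abs(P[...,2]-.08)<.008)&(abs(P[...,0]-.5)<.09)&(abs(P[...,1]+.234)<.09)
    q=P[m][:,:2].astype(np.float32); r=cv2.minAreaRect(q); print(n,'unit',len(q),r,np.median(P[m][:,2]))
    # foam
    m=(abs(P[...,2]-.044)<.006)&(abs(P[...,0]-.556)<.08)&(abs(P[...,1]-.217)<.06)
    q=P[m][:,:2].astype(np.float32); print('foam',len(q),cv2.minAreaRect(q))
    m=(P[...,2]>.05)&(abs(P[...,0]-.556)<.1)&(abs(P[...,1]-.217)<.1)
    print('zmax',np.nanmax(P[m][:,2]))
```

```text
top unit 2466 ((0.5038785338401794, -0.23504561185836792), (0.1310371309518814, 0.1318376213312149), 86.8765640258789) 0.08101064386669476
foam 1330 ((0.5540822148323059, 0.21431949734687805), (0.15561988949775696, 0.11343371123075485), 6.709699630737305)
zmax 0.1313112239874985
scene unit 1354 ((0.5019118785858154, -0.23410001397132874), (0.13474097847938538, 0.13141414523124695), 86.45346069335938) 0.08008735960494356
foam 1430 ((0.5556029081344604, 0.21814629435539246), (0.15705178678035736, 0.1161445677280426), 6.993968486785889)
zmax 0.12830122254801213
```

View pics/z1.png

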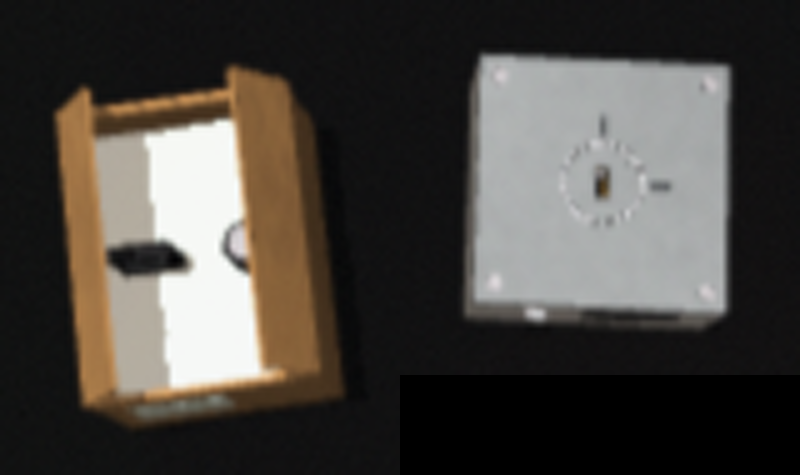

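View pics/z2.png

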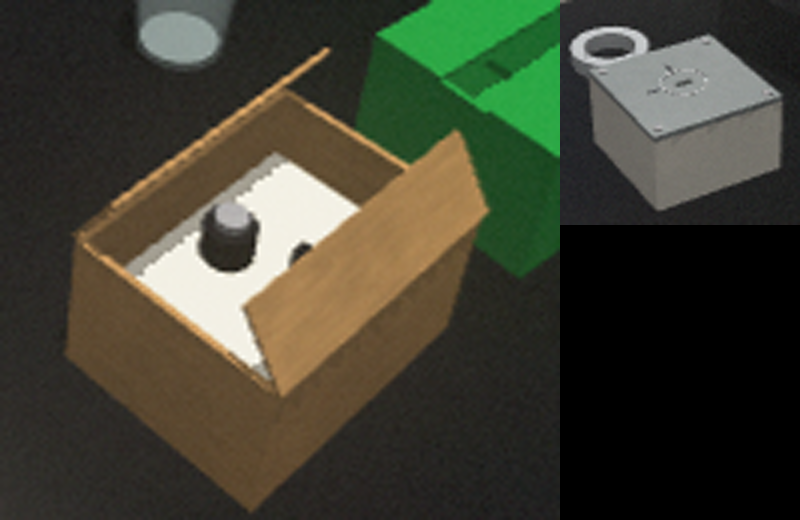

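```bash
cat > h.py <<'E'
import numpy as np
from scipy.spatial.transform import Rotation as R
from workcell import r
def pose():
    s=r.read_state(); return np.array(s['tool_pos']),R.from_quat(s['orientation']),s
def goto(p,yaw):
    """print dp (cm) and rot for TCP target p, tool down, jaw y axis yaw (deg)"""
    p0,R0,s=pose()
    c,sn=np.cos(np.radians(yaw)),np.sin(np.radians(yaw))
    x=np.array([0,0,-1.]);y=np.array([c,sn,0]);z=np.cross(x,y)
    Rt=R.from_matrix(np.stack([x,y,z],1))
    d=(R0.inv().apply(np.array(p)-p0)*100)
    w=np.degrees((R0.inv()*Rt).as_rotvec())
    print('dp',d.round(2).tolist(),'rot',w.round(2).tolist())
def show():
    p,Q,s=pose(); M=Q.as_matrix()
    print('t',round(s['clock'],2),'p',p.round(4),'jawyaw',np.degrees(np.arctan2(M[1,1],M[0,1])).round(2),'xaxis',M[:,0].round(4),'F',np.round(s['ft_force'],2),'M',np.round(s['moment'],2),'open',round(s['opening'],4),'q',np.round(s['joints'],3))
E
python3 - <<'E'
from h import *
import cv2
show()
P={n:np.load(n+'P.npy') for n in('top','scene')}
for n in P:
    A=P[n].reshape(-1,3)
    # carton: hinge-free walls: points z in 0.02..0.084 exterior; plane fits
    m=(A[:,2]>.015)&(A[:,2]<.09)&(abs(A[:,0]-.556)<.11)&(abs(A[:,1]-.217)<.1)
    q=A[m][:,:2].astype(np.float32);print(n,cv2.minAreaRect(q))
    for yaw in (6,7,8,9,10):
        c,s=np.cos(np.radians(yaw)),np.sin(np.radians(yaw))
        B=A[m]-[.556,.217,0];u=B[:,0]*c+B[:,1]*s;v=-B[:,0]*s+B[:,1]*c
        print(yaw,np.percentile(u,[.5,99.5]).round(4),np.percentile(v,[.5,99.5]).round(4))
    # key: dark above foam
    f=np.load(n+'0.npz')['frame'].reshape(-1,3)
    B=A-[.556,.217,0];u=B[:,0]*np.cos(.13)+B[:,1]*np.sin(.13);v=-B[:,0]*np.sin(.13)+B[:,1]*np.cos(.13)
    k=(f.max(1)<70)&(abs(u)<.06)&(abs(v)<.05)&(A[:,2]>.07)&(A[:,2]<.088)
    print('dark top',k.sum(),A[k].mean(0),u[k].mean(),v[k].min(),v[k].max(),cv2.minAreaRect(A[k][:,:2].astype(np.float32)) if k.sum()>3 else 0)
    g=(abs(u)<.12)&(abs(v)<.12)&(A[:,2]>.092)
    for sgn in(1,-1):
        gg=g&(v*sgn>0)
        if gg.sum()>5:
            print('flap',sgn,gg.sum(),'v range',np.percentile(v[gg],[1,99]).round(4),'z',np.percentile(A[gg][:,2],[1,99]).round(4),'slope',np.degrees(np.arctan2(*np.polyfit(v[gg],A[gg][:,2],1)[:1],1)))
E
```

```text
t 1.4 p [0.1693 0.5495 0.3039] jawyaw 72.88 xaxis [ 0.e+00  1.e-04 -1.e+00] F [-0.52 -1.   -0.33] M [0.02 0.04 0.02] open 0.0854 q [ 1.252  0.32   1.564 -0.     1.257 -0.02 ]
top ((0.555665135383606, 0.21686822175979614), (0.1602984219789505, 0.12360704690217972), 7.637048244476318)
6 [-0.0811  0.0779] [-0.0619  0.0591]
7 [-0.0804  0.0778] [-0.0609  0.06  ]
8 [-0.0801  0.0778] [-0.0609  0.0602]
9 [-0.0808  0.0777] [-0.0611  0.0595]
10 [-0.0817  0.0779] [-0.0622  0.0598]
dark top 48 [0.54947039 0.24192622 0.07978164] -0.0032432250589406846 -0.021804351328020333 0.04142361992389317 ((0.5509342551231384, 0.2258428931236267), (0.009715954773128033, 0.06360912322998047), 2.2183313369750977)
flap 1 408 v range [0.033  0.0593] z [0.0928 0.1275] slope -49.16593239337176
flap -1 657 v range [-0.0607 -0.0379] z [0.0924 0.1295] slope 56.10374152272894
scene ((0.5537522435188293, 0.21723583340644836), (0.16116607189178467, 0.12168387323617935), 7.463288307189941)
6 [-0.0803  0.0788] [-0.0591  0.0611]
7 [-0.0801  0.0782] [-0.0589  0.0606]
8 [-0.0802  0.0779] [-0.0592  0.0606]
9 [-0.0804  0.0785] [-0.0598  0.0609]
10 [-0.0808  0.0792] [-0.0609  0.0618]
dark top 9 [0.55486298 0.22546693 0.08093783] -2.982093804076369e-05 -0.03282182005114834 0.01498498058233018 ((0.557108998298645, 0.2080349177122116), (0.008381323888897896, 0.047945909202098846), 9.713302612304688)
flap 1 1425 v range [0.0343 0.0587] z [0.0926 0.125 ] slope -54.912940229717385
flap -1 154 v range [-0.0567 -0.0374] z [0.0944 0.1276] slope 61.82915970300781
```

Run:
```python
from h import *
goto([.555,.215,.25],7.6)
```

```text
dp [5.39, -20.62, 46.71] rot [65.28, -0.0, -0.0]
```

>>> apply_moves([
  {"dp":[0.4,-1.5,3.5],"rotation":[5,0,0]},
  {"dp":[0.8,-3.1,7],"rotation":[10,0,0]},
  {"dp":[1.2,-4.6,10.5],"rotation":[15,0,0]},
  {"dp":[1.6,-6.2,14],"rotation":[20,0,0]},
  {"dp":[2.0,-7.7,17.5],"rotation":[25,0,0]},
  {"dp":[2.4,-9.3,21],"rotation":[30,0,0]},
  {"dp":[2.8,-10.8,24.5],"rotation":[35,0,0]},
  {"dp":[3.2,-12.4,28],"rotation":[40,0,0]},
  {"dp":[3.6,-13.9,31.5],"rotation":[45,0,0]},
  {"dp":[4.0,-15.5,35],"rotation":[50,0,0]},
  {"dp":[4.4,-17,38.5],"rotation":[55,0,0]},
  {"dp":[4.8,-18.5,42],"rotation":[60,0,0]},
  {"dp":[5.2,-20,45.3],"rotation":[65.3,0,0]},
  {"dp":[5.4,-20.6,46.7],"rotation":[65.3,0,0]},
  {"dp":[5.4,-20.6,46.7],"rotation":[65.3,0,0]},
], hand=-1)

```text
clock: 2.65
tool_pos: [0.5571, 0.2129, 0.2491]
orientation: [0.466, 0.531, -0.467, 0.531]
ft_force: [-0.4, -0.0, 1.2]
opening: 0.0004
```

Run:
```python
from h import *
import cv2
show()
f=r.grab_frame('scene');cv2.imwrite('pics/s1.png',cv2.resize(f['frame'][80:320,280:520][:,:,::-1],None,fx=2.5,fy=2.5))
K=f['camera_matrix'];z=f['z_map'];v,u=np.mgrid[:400,:640]
P=np.stack([(u-K[0,2])/K[0,0]*z,-(v-K[1,2])/K[1,1]*z,-z,np.ones_like(z)],-1)@f['T'].T
P=P[...,:3]
m=(abs(P[...,0]-.555)<.05)&(abs(P[...,1]-.215)<.05)&(P[...,2]>.14)&(P[...,2]<.3)&(z>0)
c,s=np.cos(.133),np.sin(.133)
for lo in np.arange(.15,.27,.01):
    k=m&(P[...,2]>=lo)&(P[...,2]<lo+.01)
    if k.sum():
        B=P[k]-[.555,.215,0];a=B[:,0]*c+B[:,1]*s;b=-B[:,0]*s+B[:,1]*c
        print(lo.round(2),k.sum(),'u',a.min().round(3),a.max().round(3),'v',b.min().round(3),b.max().round(3))
print(P[m][:,2].min())
goto([.555,.215,.169],7.6)
```

```text
t 2.65 p [0.5571 0.2129 0.2491] jawyaw 7.41 xaxis [ 0.e+00 -7.e-04 -1.e+00] F [-0.41 -0.02  1.21] M [ 0.02 -0.02 -0.04] open 0.0004 q [ 3.460e-01  3.910e-01  1.599e+00 -1.000e-03  1.152e+00  2.170e-01]
0.17 6 u -0.002 0.007 v -0.005 0.008
0.18 49 u -0.004 0.015 v -0.009 0.009
0.19 65 u -0.006 0.016 v -0.01 0.01
0.2 62 u -0.005 0.017 v -0.009 0.01
0.21 29 u -0.008 0.016 v 0.004 0.01
0.22 124 u -0.033 0.036 v -0.013 0.012
0.23 104 u -0.041 0.044 v -0.014 0.011
0.24 162 u -0.047 0.051 v -0.012 0.016
0.25 145 u -0.049 0.05 v -0.006 0.016
0.26 147 u -0.049 0.051 v -0.003 0.017
0.27 185 u -0.018 0.05 v -0.006 0.018
0.1758654828625571
dp [8.03, -0.03, -0.07] rot [-0.11, -0.02, 0.07]
```

View pics/s1.png

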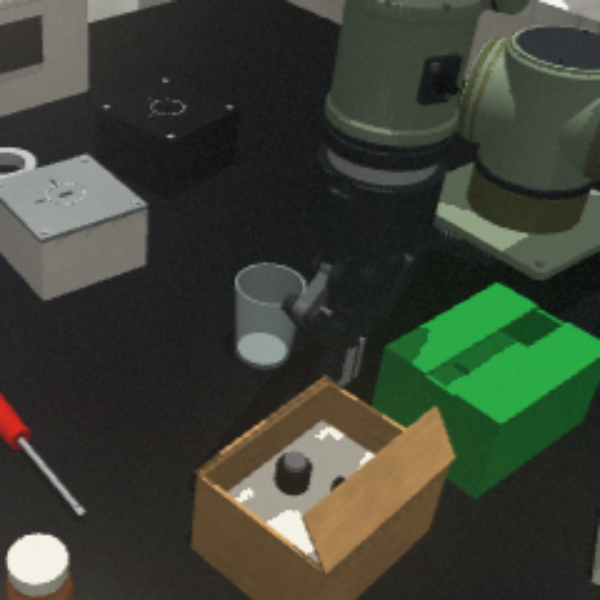

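>>> apply_moves([
  {"dp":[3,0,0],"rotation":[0,0,0]},
  {"dp":[6,0,0],"rotation":[0,0,0]},
  {"dp":[8,0,0],"rotation":[0,0,0]},
  {"dp":[8,0,0.5],"rotation":[0,0,0]},
  {"dp":[8,0,1.5],"rotation":[0,0,0]},
  {"dp":[8,0,2.5],"rotation":[0,0,0]},
  {"dp":[8,0,3.5],"rotation":[0,0,0]},
  {"dp":[8,0,4.5],"rotation":[0,0,0]},
  {"dp":[8,0,5.5],"rotation":[0,0,0]},
  {"dp":[8,0,6.5],"rotation":[0,0,0]},
  {"dp":[8,0,7.3],"rotation":[0,0,0]},
  {"dp":[8,0,7.8],"rotation":[0,0,0]},
  {"dp":[8,0,7.8],"rotation":[0,0,0]},
  {"dp":[8,0,6],"rotation":[0,0,0]},
  {"dp":[8,0,3],"rotation":[0,0,0]},
  {"dp":[8,0,0],"rotation":[0,0,0]},
])

```text
clock: 4.03
tool_pos: [0.555, 0.2154, 0.1698]
orientation: [0.466, 0.532, -0.466, 0.531]
ft_force: [0.2, 0.7, 0.5]
opening: 0.0001
```

Run:
```python
from h import *
import cv2
show()
for c,a in(('scene',(slice(180,350),slice(310,510))),('top',(slice(140,260),slice(140,280)))):
    f=r.grab_frame(c);cv2.imwrite(f'pics/{c}2.png',cv2.resize(f['frame'][a][:,:,::-1],None,fx=3,fy=3))
```

```text
t 4.03 p [0.555  0.2154 0.1698] jawyaw 7.46 xaxis [-2.e-04 -1.e-04 -1.e+00] F [0.17 0.66 0.49] M [-0.01 -0.05  0.  ] open 0.0001 q [ 0.351  0.462  1.703 -0.     0.976  0.221]
```

View pics/scene2.png

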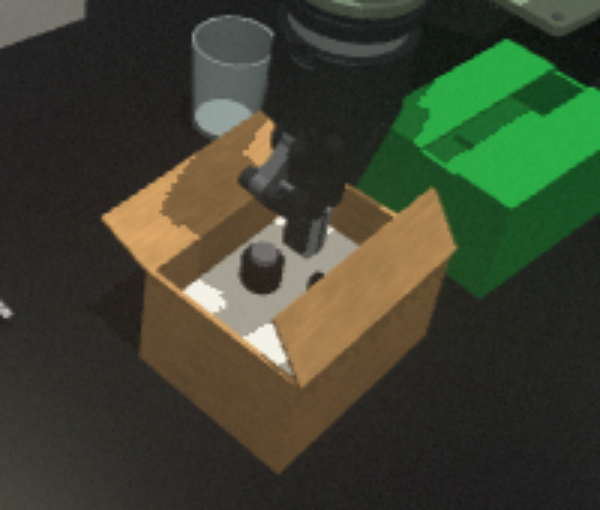

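>>> apply_moves([
  {"dp":[0,0,-1],"rotation":[0,0,0]},
  {"dp":[0,0,-2],"rotation":[0,0,0]},
  {"dp":[0,0,-3],"rotation":[0,0,0]},
  {"dp":[0,0,-4],"rotation":[0,0,0]},
  {"dp":[0,0,-5],"rotation":[0,0,0]},
  {"dp":[0,0,-6],"rotation":[0,0,0]},
  {"dp":[0,0,-7],"rotation":[0,0,0]},
  {"dp":[0,0,-7.7],"rotation":[0,0,0]},
  {"dp":[0,0,-8.2],"rotation":[0,0,0]},
  {"dp":[0,0,-8.2],"rotation":[0,0,0]},
  {"dp":[-3,0,-8],"rotation":[0,0,0]},
  {"dp":[-6,0,-10],"rotation":[0,0,0]},
  {"dp":[-9,-2,-13],"rotation":[0,0,0]},
  {"dp":[-9,-5,-16],"rotation":[0,0,0]},
  {"dp":[-9,-8,-18],"rotation":[0,0,0]},
  {"dp":[-9,-10,-18],"rotation":[0,0,0]},
], hand=-1)

```text
clock: 5.47
tool_pos: [0.4293, 0.3833, 0.2607]
orientation: [0.466, 0.533, -0.464, 0.532]
ft_force: [-0.5, -0.6, -0.8]
opening: -0.0002
```

Run:
```python
from h import *
import cv2
show()
O=[]
for c,a in(('scene',(slice(200,340),slice(330,490))),('top',(slice(150,255),slice(150,270)))):
    f=r.grab_frame(c);np.savez(c+'3.npz',**f);O.append(cv2.resize(f['frame'][a][:,:,::-1],(400,350),interpolation=cv2.INTER_CUBIC))
    for l in('key','round_tool','carton','keyhole'): print(c,l,[(np.round(d['location'],4).tolist(),round(d['confidence'],2)) for d in r.landmark_of(c,l)],[(np.round(d['location'],4).tolist(),round(d['confidence'],2)) for d in r.spot_in(c,l)] if l!='keyhole' else '')
cv2.imwrite('pics/b3.png',np.hstack(O))
```

```text
t 5.47 p [0.4293 0.3833 0.2607] jawyaw 7.72 xaxis [-2.0e-04  3.2e-03 -1.0e+00] F [-0.49 -0.58 -0.77] M [-0.05 -0.04 -0.04] open -0.0002 q [0.708 0.35  1.632 0.003 1.157 0.572]
scene key [([0.5548, 0.2426, 0.0455], 0.66), ([0.4775, -0.4317, 0.0003], 0.41)] [([0.5577, 0.2411, 0.0706], 0.62)]
scene round_tool [([0.5571, 0.1907, 0.0467], 0.75)] [([0.5656, 0.1954, 0.0701], 0.74), ([0.8085, 0.0097, 0.101], 0.74)]
scene carton [([0.3368, 0.2009, 0.0037], 0.64), ([0.7052, -0.0002, -0.0006], 0.31)] [([0.5732, 0.214, 0.0724], 0.91), ([0.3579, 0.2189, 0.0809], 0.81)]
scene keyhole [([0.6734, -0.4366, 0.0785], 0.92), ([0.2847, -0.3377, 0.0814], 0.6), ([0.4986, -0.2342, 0.0838], 0.56)] 
top key [([0.5487, 0.242, 0.0484], 0.39)] [([0.5503, 0.2424, 0.0814], 0.38)]
top round_tool [([0.5603, 0.1867, 0.0425], 0.48)] [([0.557, 0.1847, 0.0655], 0.39)]
top carton [([0.3355, 0.2008, 0.0011], 0.81), ([0.5533, 0.2196, 0.0041], 0.77), ([0.7688, 0.1455, -0.0006], 0.36)] [([0.5556, 0.2267, 0.0829], 0.81), ([0.3365, 0.2061, 0.0906], 0.59)]
top keyhole [([0.2855, -0.3411, 0.0761], 0.74), ([0.6771, -0.4383, 0.0763], 0.69), ([0.4994, -0.2392, 0.0772], 0.68)]
```

View pics/b3.png

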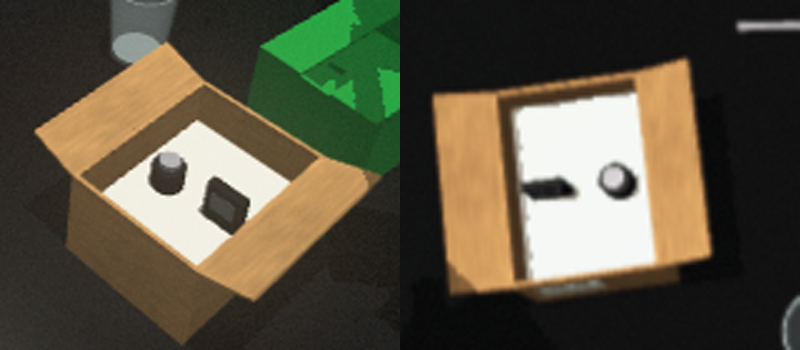

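```bash
cat >> h.py <<'E'
def cloud(f):
    K=f['camera_matrix'];z=f['z_map'];v,u=np.mgrid[:400,:640]
    P=np.stack([(u-K[0,2])/K[0,0]*z,-(v-K[1,2])/K[1,1]*z,-z,np.ones_like(z)],-1)@f['T'].T
    P=P[...,:3]; P[z==0]=np.nan; return P
E
python3 - <<'E'
from h import *
import cv2
for n in('scene','top'):
    f=np.load(n+'3.npz');P=cloud(f);A=P.reshape(-1,3);C=f['frame'].reshape(-1,3)
    yw=np.radians(7.6);c,s=np.cos(yw),np.sin(yw)
    B=A-[.555,.217,0];u=B[:,0]*c+B[:,1]*s;v=-B[:,0]*s+B[:,1]*c;z=A[:,2]
    k=(C.max(1)<90)&(abs(u)<.06)&(v>.0)&(v<.05)&(z>.053)&(z<.09)
    print(n,'key n',k.sum(),'u',np.percentile(u[k],[0,10,50,90,100]).round(4),'v',np.percentile(v[k],[0,3,50,97,100]).round(4),'z',np.percentile(z[k],[0,100]).round(4))
    t=k&(z>.077); print(' top',t.sum(),u[t].min(),u[t].max(),v[t].min(),v[t].max())
    if k.sum()>4:
        print(' u vs v slope deg',np.degrees(np.polyfit(v[k],u[k],1)[0]))
    k=(C.max(1)<120)&(abs(u)<.06)&(v<.0)&(v>-.05)&(z>.053)&(z<.09)
    print(' tool',k.sum(),'u',u[k].min(),u[k].max(),'v',v[k].min(),v[k].max())
    m=(z>.015)&(z<.088)&(abs(u)<.1)&(abs(v)<.0605)
    print(' box u',np.percentile(u[m],[.5,99.5]),cv2.minAreaRect(A[m&(abs(z-.084)<.006)][:,:2].astype(np.float32)))
    fo=(abs(z-.044)<.006)&(abs(u)<.09)&(abs(v)<.07); print(' foam',cv2.minAreaRect(A[fo][:,:2].astype(np.float32)))
E
```

```text
scene key n 236 u [-0.0054 -0.0022  0.0032  0.0044  0.0054] v [0.0117 0.0132 0.0288 0.0432 0.0441] z [0.053  0.0859]
 top 92 -0.00536181464045842 0.005426574632269792 0.011798719183722646 0.043706227829440225
 u vs v slope deg -2.344194612388904
 tool 124 u -0.010429467844012084 0.013515693464360946 v -0.03863968188294994 -0.01365821731942686
 box u [-0.07924232  0.07884799] ((0.5532981753349304, 0.21676963567733765), (0.16226522624492645, 0.12092053145170212), 7.63298225402832)
 foam ((0.5554282665252686, 0.2171955406665802), (0.15767434239387512, 0.11830306053161621), 7.2946248054504395)
top key n 67 u [-0.0057 -0.0051 -0.0038  0.0005  0.0022] v [0.0087 0.0095 0.024  0.0411 0.0435] z [0.0532 0.0862]
 top 41 -0.005740591129706963 0.002210414241596252 0.009080218977180558 0.043524922953345986
 u vs v slope deg 0.2462979543793509
 tool 40 u -0.012824166164687446 0.009872198282661114 v -0.041126653079899426 -0.016077984218296565
 box u [-0.07913063  0.07929893] ((0.5554777383804321, 0.21707820892333984), (0.15960250794887543, 0.12086854130029678), 7.6210150718688965)
 foam ((0.5536223649978638, 0.21614907681941986), (0.15746954083442688, 0.11434994637966156), 8.530783653259277)
```

Run:
```python
from h import *
show();goto([.551,.244,.18],7.6);goto([.551,.244,.123],7.6)
```

```text
t 6.27 p [0.4322 0.3804 0.2598] jawyaw 7.57 xaxis [-0.  0. -1.] F [-0.54 -0.44  0.19] M [ 0.01  0.03 -0.  ] open -0.0004 q [0.702 0.352 1.632 0.    1.158 0.57 ]
dp [7.98, 9.98, 15.08] rot [-0.03, -0.0, 0.0]
dp [13.68, 9.98, 15.08] rot [-0.03, -0.0, 0.0]
```

>>> apply_moves([
  {"dp":[1.3,1.7,2.5],"rotation":[0,0,0]},
  {"dp":[2.7,3.3,5.0],"rotation":[0,0,0]},
  {"dp":[4.0,5.0,7.5],"rotation":[0,0,0]},
  {"dp":[5.3,6.7,10],"rotation":[0,0,0]},
  {"dp":[6.7,8.3,12.5],"rotation":[0,0,0]},
  {"dp":[7.5,9.5,14.4],"rotation":[0,0,0]},
  {"dp":[8,10,15.1],"rotation":[0,0,0]},
  {"dp":[8,10,15.1],"rotation":[0,0,0]},
  {"dp":[8,10,15.1],"rotation":[0,0,0]},
], hand=0)

```text
clock: 7.02
tool_pos: [0.5509, 0.2442, 0.1799]
orientation: [0.466, 0.532, -0.466, 0.531]
ft_force: [-0.7, -0.4, -0.4]
opening: 0.0425
```

Run:
```python
from h import *
import cv2
show();goto([.551,.244,.123],7.6)
O=[]
for c,a in(('scene',(slice(180,340),slice(330,490))),('top',(slice(150,255),slice(150,270)))):
    f=r.grab_frame(c);O.append(cv2.resize(f['frame'][a][:,:,::-1],(400,400),interpolation=cv2.INTER_CUBIC))
cv2.imwrite('pics/b4.png',np.hstack(O))
```

```text
t 7.02 p [0.5509 0.2442 0.1799] jawyaw 7.53 xaxis [-6.e-04  6.e-04 -1.e+00] F [-0.73 -0.36 -0.37] M [-0.03  0.04 -0.04] open 0.0425 q [3.980e-01 4.620e-01 1.673e+00 1.000e-03 1.007e+00 2.660e-01]
dp [5.69, 0.01, 0.03] rot [-0.07, -0.04, 0.03]
```

View pics/b4.png

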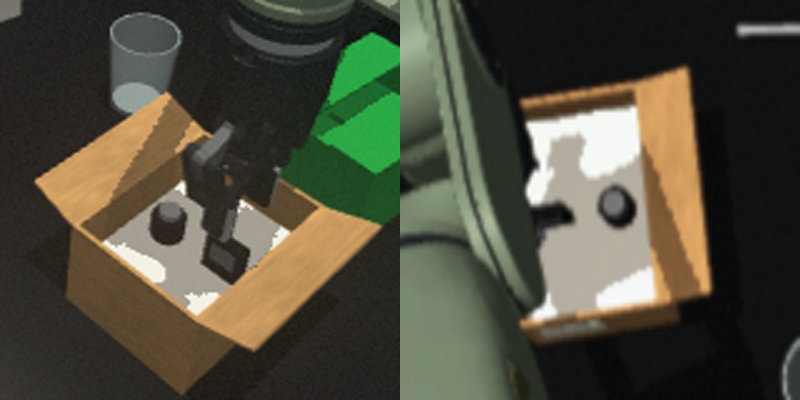

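Gripper is over the key, aligned. Lower, then close.

>>> apply_moves([
  {"dp":[2,0,0],"rotation":[0,0,0]},
  {"dp":[4,0,0],"rotation":[0,0,0]},
  {"dp":[5.3,0,0],"rotation":[0,0,0]},
  {"dp":[5.7,0,0],"rotation":[0,0,0]},
  {"dp":[5.7,0,0],"rotation":[0,0,0]},
], hand=0)

```text
clock: 7.53
tool_pos: [0.5501, 0.2449, 0.1225]
orientation: [0.465, 0.533, -0.466, 0.532]
ft_force: [-0.5, -0.2, -0.3]
opening: 0.0429
```

>>> apply_moves([
  {"dp":[0,0,0],"rotation":[0,0,0]},
  {"dp":[0,0,0],"rotation":[0,0,0]},
  {"dp":[0,0,0],"rotation":[0,0,0]},
  {"dp":[0,0,0],"rotation":[0,0,0]},
  {"dp":[0,0,0],"rotation":[0,0,0]},
  {"dp":[0,0,0],"rotation":[0,0,0]},
  {"dp":[0,0,0],"rotation":[0,0,0]},
  {"dp":[0,0,0],"rotation":[0,0,0]},
], hand=-1)

```text
clock: 8.2
tool_pos: [0.5516, 0.2444, 0.1243]
orientation: [0.467, 0.532, -0.465, 0.532]
ft_force: [-1.5, 0.4, 6.0]
opening: 0.0093
```

Run:
```python
from h import *
show()
```

```text
t 8.2 p [0.5516 0.2444 0.1243] jawyaw 7.56 xaxis [ 0.002   0.0016 -1.    ] F [-1.47  0.44  6.01] M [0.17 0.2  0.06] open 0.0093 q [3.980e-01 5.230e-01 1.732e+00 1.000e-03 8.840e-01 2.650e-01]
```

>>> apply_moves([
  {"dp":[-1,0,0],"rotation":[0,0,0]},
  {"dp":[-3,0,0],"rotation":[0,0,0]},
  {"dp":[-5,0,0],"rotation":[0,0,0]},
  {"dp":[-8,0,0],"rotation":[0,0,0]},
  {"dp":[-11,0,0],"rotation":[0,0,0]},
  {"dp":[-12.7,0,0],"rotation":[0,0,0]},
  {"dp":[-12.7,0,0],"rotation":[0,0,0]},
  {"dp":[-12.7,0,0],"rotation":[0,0,0]},
], hand=-1)

```text
clock: 8.87
tool_pos: [0.5513, 0.2438, 0.251]
orientation: [0.467, 0.532, -0.465, 0.532]
ft_force: [-0.8, -0.7, -1.6]
opening: 0.0091
```

Run:
```python
from h import *
import cv2
show();goto([.5025,-.2345,.23],86.7)
# keyhole fine look: pixel in top frame
for n in('top','scene'):
    f=np.load(n+'3.npz')
    K=f['camera_matrix'];T=np.linalg.inv(f['T'])
    q=T@[.5025,-.2345,.08,1];q=q[:3];print(n,K[0,0]*q[0]/-q[2]+K[0,2],K[1,1]*-q[1]/-q[2]+K[1,2])
O=[cv2.resize(np.load('top3.npz')['frame'][195:250,345:405][:,:,::-1],None,fx=6.6,fy=6.6,interpolation=cv2.INTER_NEAREST),cv2.resize(np.load('scene3.npz')['frame'][138:198,270:345][:,:,::-1],(400,363),interpolation=cv2.INTER_NEAREST)]
cv2.imwrite('pics/kh.png',np.hstack([o[:360,:396] for o in O]))
f=r.grab_frame('scene');cv2.imwrite('pics/s5.png',cv2.resize(f['frame'][130:310,300:500][:,:,::-1],None,fx=3,fy=3))
```

```text
t 8.87 p [0.5513 0.2438 0.251 ] jawyaw 7.57 xaxis [ 2.1e-03  7.0e-04 -1.0e+00] F [-0.78 -0.67 -1.6 ] M [-0.03 -0.02  0.02] open 0.0091 q [ 0.397  0.398  1.582 -0.     1.159  0.265]
dp [2.05, -11.14, 46.77] rot [-79.13, 0.06, -0.12]
top 374.838453190618 221.23065046012675
scene 305.36642777363323 157.37205923455193
```

View pics/kh.png

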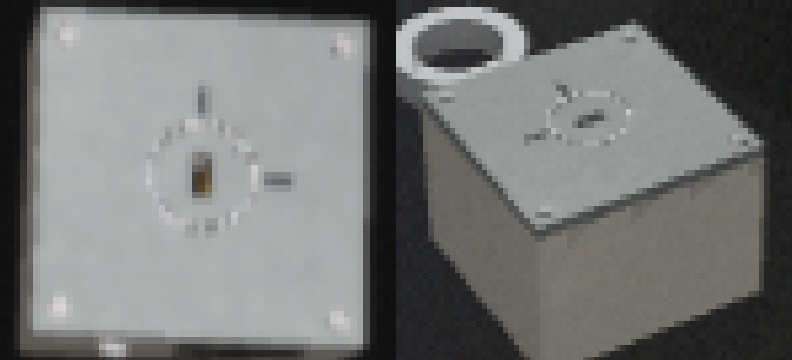

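View pics/s5.png

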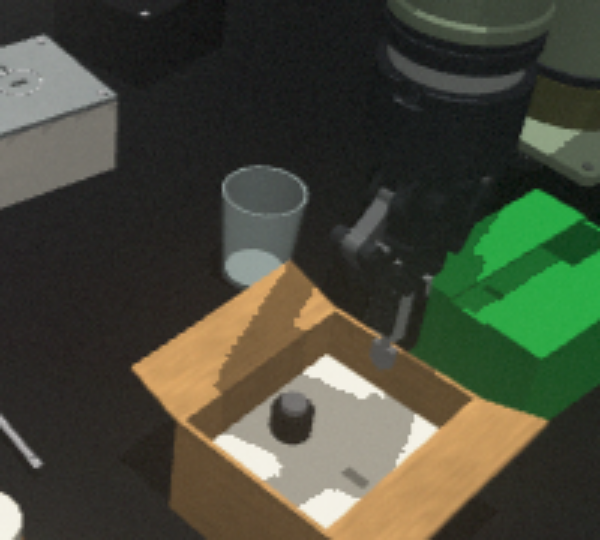

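Run:
```python
from h import *
import cv2
def ray(f,u,v,z):
    K=f['camera_matrix'];T=f['T'];d=T[:3,:3]@[(u-K[0,2])/K[0,0],-(v-K[1,2])/K[1,1],-1];o=T[:3,3];return (o+d*(z-o[2])/d[2])[:2]
for n,(u0,v0),(w,h) in(('top',(375,221),(4,6)),('scene',(306,157),(5,4))):
  for k in('0','3'):
    f=np.load(n+k+'.npz');g=f['frame'].astype(float).sum(2)
    a=g[v0-h:v0+h+1,u0-w:u0+w+1];wt=np.clip(np.median(a)-25-a,0,None)
    vv,uu=np.mgrid[v0-h:v0+h+1,u0-w:u0+w+1]
    u,v=(uu*wt).sum()/wt.sum(),(vv*wt).sum()/wt.sum()
    p=np.array([ray(f,x,y,.08) for x,y in zip(uu[wt>0],vv[wt>0])]);W=wt[wt>0];c=(p*W[:,None]).sum(0)/W.sum()
    C=np.cov(p.T,aweights=W);e=np.linalg.eigh(C);d=e[1][:,1]
    print(n,k,u,v,ray(f,u,v,.08).round(4),'dir',np.degrees(np.arctan2(d[1],d[0])).round(1))
```

```text
top 0 375.0006843065693 221.33439781021897 [ 0.5022 -0.2349] dir 173.5
top 3 374.99316784331586 221.33933044864494 [ 0.5022 -0.2349] dir 173.4
scene 0 305.2733017377567 156.69773565034228 [ 0.5008 -0.2376] dir 78.0
scene 3 305.28692879914985 156.66631243358128 [ 0.5007 -0.2377] dir 79.1
```

>>> apply_moves([
  {"dp":[0,-0.5,2],"rotation":[-4,0,0]},
  {"dp":[0,-1.4,6],"rotation":[-10,0,0]},
  {"dp":[0,-2.3,9.6],"rotation":[-16,0,0]},
  {"dp":[0,-3.1,13.2],"rotation":[-22,0,0]},
  {"dp":[0,-4,16.8],"rotation":[-28,0,0]},
  {"dp":[0,-4.8,20.4],"rotation":[-34,0,0]},
  {"dp":[0,-5.7,24],"rotation":[-40,0,0]},
  {"dp":[0,-6.6,27.6],"rotation":[-46,0,0]},
  {"dp":[0,-7.4,31.2],"rotation":[-52,0,0]},
  {"dp":[0,-8.3,34.8],"rotation":[-58,0,0]},
  {"dp":[0,-9.1,38.4],"rotation":[-64,0,0]},
  {"dp":[0,-10,42],"rotation":[-70,0,0]},
  {"dp":[0.5,-10.7,45],"rotation":[-75,0,0]},
  {"dp":[1.2,-11.1,46.5],"rotation":[-79,0,0]},
  {"dp":[2,-11.1,46.8],"rotation":[-79.1,0.1,-0.1]},
  {"dp":[2,-11.1,46.8],"rotation":[-79.1,0.1,-0.1]},
  {"dp":[2,-11.1,46.8],"rotation":[-79.1,0.1,-0.1]},
], hand=-1)

```text
clock: 10.33
tool_pos: [0.5021, -0.2337, 0.2282]
orientation: [0.022, 0.709, -0.02, 0.705]
ft_force: [0.1, -0.5, -1.3]
opening: 0.0092
```

Run:
```python
from h import *
import cv2
show();goto([.5022,-.2347,.21],86.6)
O=[]
for c,a in(('scene',(slice(100,200),slice(255,355))),('top',(slice(165,265),slice(325,425)))):
    f=r.grab_frame(c);np.savez(c+'6.npz',**f);O.append(cv2.resize(f['frame'][a][:,:,::-1],(400,400),interpolation=cv2.INTER_CUBIC))
cv2.imwrite('pics/b6.png',np.hstack(O))
```

```text
t 10.33 p [ 0.5021 -0.2337  0.2282] jawyaw 86.61 xaxis [-0.0057  0.0023 -1.    ] F [ 0.13 -0.48 -1.28] M [ 0.   -0.01 -0.08] open 0.0092 q [-4.560e-01  3.480e-01  1.725e+00 -1.000e-03  1.075e+00 -1.968e+00]
dp [1.82, -0.1, 0.02] rot [0.01, -0.34, -0.11]
```

View pics/b6.png

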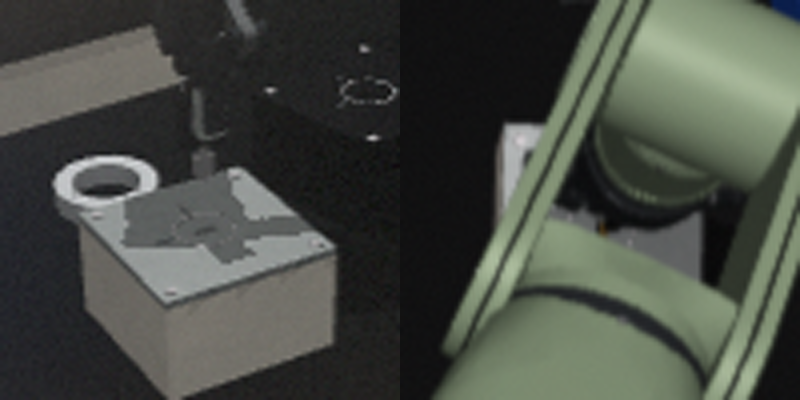

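Run:
```python
from h import *
import cv2
f=np.load('scene6.npz');P=cloud(f);A=P.reshape(-1,3);C=f['frame'].reshape(-1,3)
p,Q,s=pose();B=A-p;c,sn=np.cos(np.radians(-3.4)),np.sin(np.radians(-3.4))
u=B[:,0]*c+B[:,1]*sn;v=-B[:,0]*sn+B[:,1]*c;z=B[:,2]+.08
for lo in np.arange(-.032,.05,.004):
    k=(abs(u)<.05)&(abs(v)<.02)&(z>=lo)&(z<lo+.004)
    if k.sum(): print(lo.round(3),k.sum(),'u',np.sort(u[k])[[0,-1]].round(4),np.median(u[k]).round(4),'v',np.median(v[k]).round(4),C[k].mean(0).round(0))
I=f['frame'][120:160,280:330][:,:,::-1]
I=np.clip(I.astype(float)*2.5,0,255).astype(np.uint8)
cv2.imwrite('pics/k6.png',cv2.resize(I,None,fx=14,fy=14,interpolation=cv2.INTER_NEAREST))
```

```text
-0.028 4 u [-0.0056  0.0014] -0.002 v 0.0017 [78. 77. 77.]
-0.024 9 u [-0.0086  0.0057] 0.0005 v 0.0018 [69. 69. 69.]
-0.02 5 u [-0.0087  0.0039] -0.0019 v 0.0012 [72. 71. 72.]
-0.016 8 u [-0.0045  0.0064] 0.0024 v 0.002 [74. 73. 73.]
-0.012 8 u [-0.0052  0.0061] 0.0005 v 0.0017 [82. 82. 81.]
-0.008 3 u [-0.0021  0.0027] 0.0005 v 0.0018 [64. 64. 63.]
-0.004 4 u [-0.0089  0.0154] -0.0013 v 0.0016 [42. 40. 40.]
0.0 18 u [-0.0155  0.0168] 0.0063 v 0.0042 [36. 36. 36.]
0.004 9 u [-0.0096  0.0166] 0.0079 v 0.0051 [50. 51. 50.]
0.008 13 u [-0.0109  0.0165] 0.0113 v 0.0047 [47. 48. 47.]
0.012 14 u [-0.0071  0.0165] 0.0069 v 0.0117 [50. 51. 50.]
0.016 21 u [-0.0092  0.0165] 0.0052 v 0.0101 [45. 45. 45.]
0.02 14 u [-0.0099  0.016 ] 0.0059 v 0.0114 [47. 48. 48.]
0.024 18 u [-0.0086  0.0168] 0.0043 v 0.0107 [45. 45. 45.]
0.028 18 u [-0.0087  0.0172] 0.0077 v 0.0089 [40. 40. 40.]
0.032 22 u [-0.0085  0.0162] 0.0065 v 0.0101 [47. 47. 47.]
0.036 19 u [-0.0094  0.014 ] 0.005 v 0.011 [47. 48. 47.]
0.04 16 u [-0.0086  0.0092] 0.0039 v 0.0123 [47. 48. 47.]
0.044 10 u [0.0028 0.0103] 0.0082 v -0.0069 [60. 60. 59.]
0.048 13 u [-0.0117  0.0118] 0.0089 v -0.0068 [43. 42. 42.]
```

View pics/k6.png

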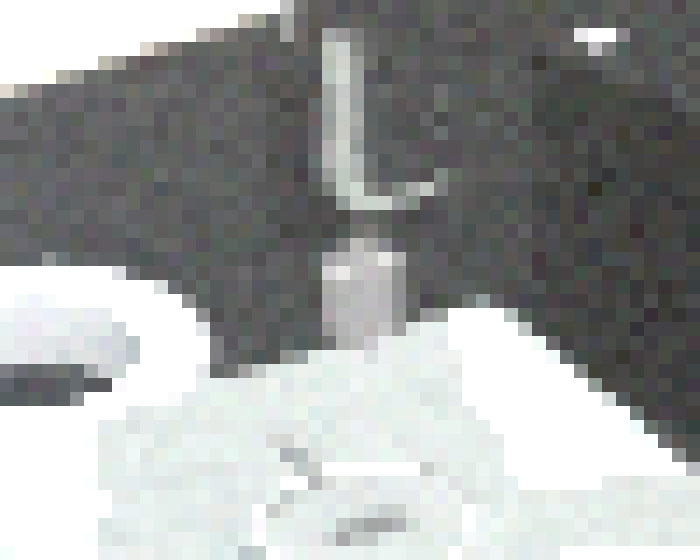

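>>> apply_moves([
  {"dp":[1,-0.1,0],"rotation":[0,-0.3,-0.1]},
  {"dp":[2,-0.1,0],"rotation":[0,-0.3,-0.1]},
  {"dp":[3,-0.1,0],"rotation":[0,-0.3,-0.1]},
  {"dp":[3.6,-0.1,0],"rotation":[0,-0.3,-0.1]},
  {"dp":[3.6,-0.1,0],"rotation":[0,-0.3,-0.1]},
  {"dp":[3.6,-0.1,0],"rotation":[0,-0.3,-0.1]},
], hand=-1)

```text
clock: 10.93
tool_pos: [0.5026, -0.2353, 0.1934]
orientation: [0.02, 0.706, -0.021, 0.708]
ft_force: [-0.1, -0.5, -0.3]
opening: 0.009
```

Run:
```python
from h import *
show();goto([.5022,-.2347,.188],86.6)
```

```text
t 10.93 p [ 0.5026 -0.2353  0.1934] jawyaw 86.7 xaxis [ 0.0019 -0.0016 -1.    ] F [-0.11 -0.5  -0.29] M [-0.01  0.   -0.02] open 0.009 q [-4.580e-01  3.810e-01  1.773e+00 -1.000e-03  9.860e-01 -1.971e+00]
dp [0.54, 0.06, -0.05] rot [0.1, 0.11, 0.08]
```

Run:
```python
from h import *
import cv2
f=r.grab_frame('scene');np.savez('scene7.npz',**f);g=r.grab_frame('top')
show()
I=np.clip(f['frame'][130:170,280:330][:,:,::-1].astype(float)*1.7,0,255).astype(np.uint8)
J=np.clip(g['frame'][200:240,350:400][:,:,::-1].astype(float)*1.7,0,255).astype(np.uint8)
cv2.imwrite('pics/k7.png',np.hstack([cv2.resize(x,(400,320),interpolation=cv2.INTER_NEAREST) for x in(I,J)]))
```

```text
t 11.03 p [ 0.503  -0.2357  0.1942] jawyaw 86.68 xaxis [ 0.0036 -0.0024 -1.    ] F [ 0.67 -0.99 -0.77] M [ 0.01 -0.05 -0.  ] open 0.0092 q [-4.590e-01  3.800e-01  1.772e+00 -1.000e-03  9.850e-01 -1.971e+00]
```

View pics/k7.png

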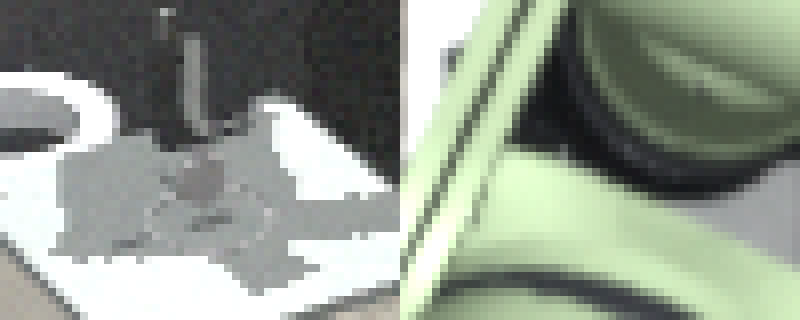

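Run:
```python
from h import *
np.set_printoptions(linewidth=200)
f=np.load('scene3.npz');print(f['frame'][152:163,298:316].sum(2)//3)
g=np.load('scene7.npz');print(g['frame'][142:163,296:316].sum(2)//3)
p,Q,s=pose()
def proj(f,P):
    K=f['camera_matrix'];q=np.linalg.inv(f['T'])@np.append(P,1);return np.round([K[0,0]*q[0]/-q[2]+K[0,2],K[1,1]*q[1]/q[2]+K[1,2]],2)
xa=Q.as_matrix()[:,0]
print('tip',proj(g,p+xa*.108),'origin',proj(g,p+xa*.08))
for a in(-1,1):print('blade bottom corner',proj(g,p+xa*.1+a*.007*Q.as_matrix()[:,2]))
c=np.array([.5022,-.2347,.08])
for a in(-.008,0,.008):
  for b in(-.0035,.0035):print(a,b,proj(g,c+[a,b,0]))
```

```text
[[151 151 100  94 142 151 149 151 154 154 150 149 152 148 151 151 151 151]
 [151 150 152  98 122 175 136 158 174 171 168 175 132 146 149 151 150 149]
 [149 149 175 176 112 141 150 149 151 151 150 151 144 158 134 149 150 152]
 [150 156 128 146 146 151 150 149 150 149 149 151 154 153 147 141 149 150]
 [172 131 148 149 150 148 151 143 141 112 118 146 151 151 153 199 162 153]
 [163 151 151 151 150 142 109  94  72  73  86 136 148 150 153 165 158 153]
 [170 156 152 152 155 122  76 103 112 145 151 150 151 151 150 156 154 151]
 [132 185 161 153 152 153 153 153 155 154 156 153 150 150 179 158 151 151]
 [145 150 121 162 147 152 153 154 155 155 151 156 179 149 150 150 151 151]
 [150 152 150 153 133 147 144 165 166 170 145 126 149 152 153 150 152 152]
 [152 152 155 154 153 154 155 151 152 150 148 150 152 154 153 151 154 150]]
[[ 38  38  33  30  28  30  49  79  80  50  37  36  35  34  33  59  89  96  95  83]
 [ 37  38  38  30  33  31  40  77  84  54  37  31  37  37  37  75 102 165 155 151]
 [ 33  37  38  34  35  32  37  73  84  59  38  33  29  54  56  85  90  94 111 147]
 [ 35  34  32  30  30  31
[... 1055 characters left out ...]
[ 93  92 105  95  95  92  93  83  68  79  79  92  94  94  93  91  95 101  93  95]
 [ 95  81  82 107  98  94  95  95  98  94  96  94  96  94  96  95 107  95  94  95]
 [ 66  78  89  93  93 100  91  95  96  97  97  96  96  96 106  98  93  94  94  93]
 [ 93  97  94  94  95  95  88 100  99 102 105  98  89  83  91  96  94  95  94  92]
 [154 107 144 151 153 155 152 151 152 152 106  95  92  93  93  95  95  95  92  92]]
tip [304.76 155.29] origin [304.53 146.29]
blade bottom corner [306.95 152.07]
blade bottom corner [302.42 153.42]
-0.008 -0.0035 [307.2  155.89]
-0.008 0.0035 [308.58 157.  ]
0 -0.0035 [304.74 156.75]
0 0.0035 [306.11 157.87]
0.008 -0.0035 [302.26 157.62]
0.008 0.0035 [303.62 158.74]
```

Run:
```python
from h import *
show();goto([.5019,-.2345,.187],86.6);r.grab_frame('top');show();goto([.5019,-.2345,.187],86.6)
```

```text
t 11.03 p [ 0.503  -0.2357  0.1942] jawyaw 86.68 xaxis [ 0.0036 -0.0024 -1.    ] F [ 0.67 -0.99 -0.77] M [ 0.01 -0.05 -0.  ] open 0.0092 q [-4.590e-01  3.800e-01  1.772e+00 -1.000e-03  9.850e-01 -1.971e+00]
dp [0.72, 0.11, -0.12] rot [0.09, 0.21, 0.12]
t 11.08 p [ 0.503  -0.2357  0.1943] jawyaw 86.68 xaxis [ 0.0037 -0.0024 -1.    ] F [-0.37 -0.81 -0.38] M [-0.01 -0.03 -0.05] open 0.0089 q [-4.590e-01  3.800e-01  1.772e+00 -1.000e-03  9.860e-01 -1.971e+00]
dp [0.73, 0.12, -0.12] rot [0.08, 0.22, 0.13]
```

>>> apply_moves([
  {"dp":[0.1,0.12,-0.12],"rotation":[0,0.2,0.1]},
  {"dp":[0.3,0.12,-0.12],"rotation":[0,0.2,0.1]},
  {"dp":[0.5,0.12,-0.12],"rotation":[0,0.2,0.1]},
  {"dp":[0.7,0.12,-0.12],"rotation":[0,0.2,0.1]},
  {"dp":[0.8,0.12,-0.12],"rotation":[0,0.2,0.1]},
  {"dp":[0.8,0.12,-0.12],"rotation":[0,0.2,0.1]},
], hand=-1)

```text
clock: 11.58
tool_pos: [0.5014, -0.2343, 0.1855]
orientation: [0.021, 0.707, -0.02, 0.706]
ft_force: [-0.2, -0.3, -0.6]
opening: 0.0094
```

Run:
```python
from h import *
show();goto([.5019,-.2345,.182],86.6)
```

```text
t 11.58 p [ 0.5014 -0.2343  0.1855] jawyaw 86.68 xaxis [-1.1e-03  2.0e-04 -1.0e+00] F [-0.15 -0.28 -0.65] M [-0.    0.04 -0.02] open 0.0094 q [-0.458  0.388  1.784 -0.     0.97  -1.97 ]
dp [0.35, -0.02, 0.05] rot [0.08, -0.06, -0.01]
```

>>> apply_moves([
  {"dp":[0.2,0,0.03],"rotation":[0,0,0]},
  {"dp":[0.4,0,0.03],"rotation":[0,0,0]},
  {"dp":[0.6,0,0.03],"rotation":[0,0,0]},
  {"dp":[0.6,0,0.03],"rotation":[0,0,0]},
], hand=-1)

```text
clock: 11.92
tool_pos: [0.5018, -0.2345, 0.1795]
orientation: [0.02, 0.707, -0.021, 0.706]
ft_force: [-0.7, -0.9, -1.1]
opening: 0.009
```

Run:
```python
from h import *
show();goto([.5019,-.2345,.172],86.6)
```

```text
t 11.92 p [ 0.5018 -0.2345  0.1795] jawyaw 86.69 xaxis [-9.e-04 -2.e-04 -1.e+00] F [-0.74 -0.86 -1.07] M [-0.16 -0.   -0.01] open 0.009 q [-4.580e-01  3.950e-01  1.791e+00 -1.000e-03  9.560e-01 -1.970e+00]
dp [0.75, -0.0, 0.01] rot [0.09, -0.05, 0.01]
```

>>> apply_moves([
  {"dp":[0.2,0,0],"rotation":[0,0,0]},
  {"dp":[0.4,0,0],"rotation":[0,0,0]},
  {"dp":[0.6,0,0],"rotation":[0,0,0]},
  {"dp":[0.8,0,0],"rotation":[0,0,0]},
  {"dp":[0.8,0,0],"rotation":[0,0,0]},
], hand=-1)

```text
clock: 12.33
tool_pos: [0.5018, -0.2346, 0.1717]
orientation: [0.02, 0.707, -0.021, 0.707]
ft_force: [-0.9, -1.6, -0.4]
opening: 0.009
```

Run:
```python
from h import *
show();goto([.5019,-.2345,.16],86.6)
```

```text
t 12.33 p [ 0.5018 -0.2346  0.1717] jawyaw 86.69 xaxis [-6.e-04 -5.e-04 -1.e+00] F [-0.92 -1.57 -0.45] M [-0.34  0.06 -0.02] open 0.009 q [-4.58e-01  4.04e-01  1.80e+00 -1.00e-03  9.38e-01 -1.97e+00]
dp [1.17, 0.01, 0.01] rot [0.09, -0.03, 0.03]
```

>>> apply_moves([
  {"dp":[0.2,-0.03,0],"rotation":[3,0,0]},
  {"dp":[0.4,-0.03,0],"rotation":[-3,0,0]},
  {"dp":[0.6,-0.03,0],"rotation":[3,0,0]},
  {"dp":[0.8,-0.03,0],"rotation":[-3,0,0]},
  {"dp":[1.0,-0.03,0],"rotation":[3,0,0]},
  {"dp":[1.1,-0.03,0],"rotation":[-3,0,0]},
  {"dp":[1.2,-0.03,0],"rotation":[0,0,0]},
  {"dp":[1.2,-0.03,0],"rotation":[0,0,0]},
], hand=-1)

```text
clock: 13.0
tool_pos: [0.5016, -0.2349, 0.1603]
orientation: [0.021, 0.707, -0.021, 0.707]
ft_force: [-2.4, -1.7, 5.1]
opening: 0.0089
```

Run:
```python
from h import *
show();goto([.5019,-.2345,.16],86.6)
```

```text
t 13.0 p [ 0.5016 -0.2349  0.1603] jawyaw 86.62 xaxis [-8.e-04 -8.e-04 -1.e+00] F [-2.41 -1.72  5.09] M [-0.28  0.44  0.02] open 0.0089 q [-4.580e-01  4.170e-01  1.813e+00 -1.000e-03  9.120e-01 -1.969e+00]
dp [0.03, 0.05, 0.03] rot [0.02, -0.04, 0.05]
```

>>> apply_moves([
  {"dp":[0.1,0,0],"rotation":[3,0,0]},
  {"dp":[0.2,0,0],"rotation":[-3,0,0]},
  {"dp":[0.2,0,0],"rotation":[3,0,0]},
  {"dp":[0.3,0,0],"rotation":[-3,0,0]},
  {"dp":[0.3,0,0],"rotation":[0,0,0]},
  {"dp":[0.3,0,0],"rotation":[0,0,0]},
], hand=-1)

```text
clock: 13.5
tool_pos: [0.5017, -0.235, 0.1603]
orientation: [0.02, 0.707, -0.021, 0.707]
ft_force: [-6.1, 1.0, 22.7]
opening: 0.0089
```

Run:
```python
from h import *
import cv2
show()
f=r.grab_frame('scene');np.savez('scene8.npz',**f)
I=np.clip(f['frame'][125:170,280:330][:,:,::-1].astype(float)*1.8,0,255).astype(np.uint8)
cv2.imwrite('pics/k8.png',cv2.resize(I,None,fx=12,fy=12,interpolation=cv2.INTER_CUBIC))
```

```text
t 13.5 p [ 0.5017 -0.235   0.1603] jawyaw 86.66 xaxis [ 7.0e-04 -1.5e-03 -1.0e+00] F [-6.15  0.98 22.75] M [0.15 1.27 0.01] open 0.0089 q [-4.580e-01  4.170e-01  1.814e+00 -1.000e-03  9.100e-01 -1.970e+00]
```

View pics/k8.png

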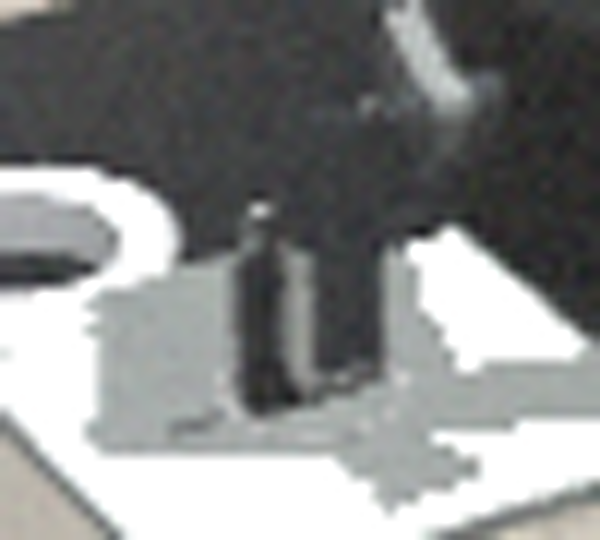

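>>> apply_moves([
  {"dp":[-0.1,0,-0.04],"rotation":[0,0,0]},
  {"dp":[-0.15,0,-0.04],"rotation":[0,0,0]},
], hand=-1)

```text
clock: 13.72
tool_pos: [0.5016, -0.235, 0.1603]
orientation: [0.02, 0.706, -0.021, 0.707]
ft_force: [-3.1, -0.8, 8.5]
opening: 0.0088
```

>>> apply_moves([
  {"dp":[0,0,0],"rotation":[5,0,0]},
  {"dp":[0,0,0],"rotation":[10,0,0]},
  {"dp":[0,0,0],"rotation":[15,0,0]},
  {"dp":[0,0,0],"rotation":[20,0,0]},
  {"dp":[0,0,0],"rotation":[25,0,0]},
  {"dp":[0,0,0],"rotation":[30,0,0]},
], hand=-1)

```text
clock: 14.22
tool_pos: [0.5019, -0.2346, 0.1603]
orientation: [0.204, 0.677, -0.204, 0.678]
ft_force: [-2.6, 1.2, 12.2]
opening: 0.0091
```

Run:
```python
from h import *
show()
```

```text
t 14.22 p [ 0.5019 -0.2346  0.1603] jawyaw 56.48 xaxis [ 1.4e-03 -5.0e-04 -1.0e+00] F [-2.63  1.22 12.19] M [0.28 0.43 0.13] open 0.0091 q [-0.458  0.417  1.814  0.     0.91  -1.444]
```

>>> apply_moves([
  {"dp":[0,0,0],"rotation":[5,0,0]},
  {"dp":[0,0,0],"rotation":[10,0,0]},
  {"dp":[0,0,0],"rotation":[15,0,0]},
  {"dp":[0,0,0],"rotation":[20,0,0]},
  {"dp":[0,0,0],"rotation":[25,0,0]},
  {"dp":[0,0,0],"rotation":[30,0,0]},
  {"dp":[0,0,0],"rotation":[35,0,0]},
  {"dp":[0,0,0],"rotation":[40,0,0]},
  {"dp":[0,0,0],"rotation":[45,0,0]},
  {"dp":[0,0,0],"rotation":[50,0,0]},
  {"dp":[0,0,0],"rotation":[55,0,0]},
  {"dp":[0,0,0],"rotation":[59,0,0]},
  {"dp":[0,0,0],"rotation":[62,0,0]},
  {"dp":[0,0,0],"rotation":[64,0,0]},
  {"dp":[0,0,0],"rotation":[64,0,0]},
], hand=-1)

```text
clock: 15.47
tool_pos: [0.5026, -0.2345, 0.1603]
orientation: [0.532, 0.466, -0.53, 0.468]
ft_force: [-0.5, 1.9, 11.5]
opening: 0.0092
```

Run:
```python
from h import *
import cv2
show()
f=r.grab_frame('scene');np.savez('scene9.npz',**f)
I=np.clip(f['frame'][125:170,280:330][:,:,::-1].astype(float)*1.8,0,255).astype(np.uint8)
J=f['frame'][200:335,330:480][:,:,::-1]
cv2.imwrite('pics/k9.png',np.hstack([cv2.resize(x,(400,360),interpolation=cv2.INTER_CUBIC) for x in(I,J)]))
```

```text
t 15.47 p [ 0.5026 -0.2345  0.1603] jawyaw -7.37 xaxis [ 3.4e-03 -4.0e-04 -1.0e+00] F [-0.49  1.86 11.53] M [0.31 0.12 0.04] open 0.0092 q [-4.580e-01  4.170e-01  1.813e+00  1.000e-03  9.080e-01 -3.300e-01]
```

View pics/k9.png

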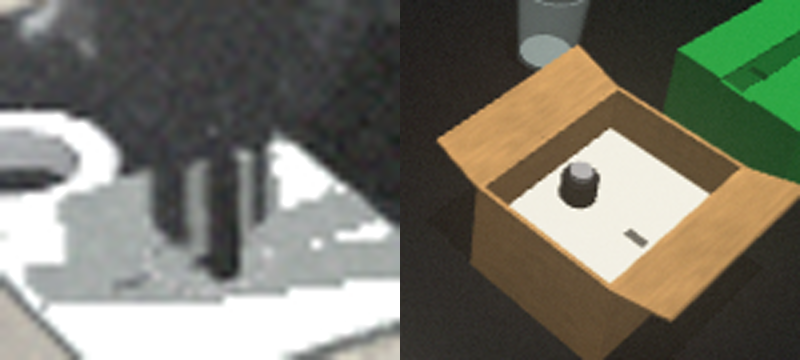

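>>> apply_moves([
  {"dp":[0,0,0],"rotation":[1.5,0,0]},
  {"dp":[0,0,0],"rotation":[3,0,0]},
  {"dp":[0,0,0],"rotation":[3,0,0]},
  {"dp":[0,0,0],"rotation":[3,0,0]},
  {"dp":[0,0,0],"rotation":[3,0,0]},
], hand=-1)

```text
clock: 15.93
tool_pos: [0.5027, -0.2345, 0.1603]
orientation: [0.544, 0.452, -0.542, 0.454]
ft_force: [-0.5, 2.1, 10.9]
opening: 0.0093
```

Run:
```python
from h import *
for i in range(4): show();f=r.grab_frame('scene')
P=cloud(f);A=P.reshape(-1,3)
p,Q,s=pose();B=A-p
for lo in np.arange(.0,.03,.004):
    z=B[:,2]+.08;k=(abs(B[:,0])<.025)&(abs(B[:,1])<.03)&(z>=lo+.002)&(z<lo+.006)
    if k.sum()>2:print(lo.round(3),k.sum(),'x',np.percentile(B[k,0],[0,50,100]).round(4),'y',np.percentile(B[k,1],[0,50,100]).round(4))
for l in('key','carton','round_tool','flap_left','flap_right'): 
    try: print(l,[(np.round(d['location'],4).tolist(),round(d['confidence'],2)) for d in r.landmark_of('scene',l)])
    except Exception as e: print(l,e)
```

```text
t 15.93 p [ 0.5027 -0.2345  0.1603] jawyaw -10.31 xaxis [ 3.6e-03 -4.0e-04 -1.0e+00] F [-0.49  2.13 10.89] M [0.36 0.03 0.04] open 0.0093 q [-0.458  0.417  1.813  0.002  0.908 -0.279]
t 15.98 p [ 0.5027 -0.2345  0.1603] jawyaw -10.31 xaxis [ 3.5e-03 -4.0e-04 -1.0e+00] F [ 0.08  2.37 10.71] M [0.36 0.06 0.04] open 0.009 q [-4.580e-01  4.170e-01  1.813e+00  1.000e-03  9.080e-01 -2.790e-01]
t 16.03 p [ 0.5027 -0.2345  0.1603] jawyaw -10.31 xaxis [ 3.5e-03 -5.0e-04 -1.0e+00] F [-0.25  1.68 10.16] M [ 0.34  0.06 -0.  ] open 0.0086 q [-4.580e-01  4.170e-01  1.813e+00  1.000e-03  9.080e-01 -2.790e-01]
t 16.08 p [ 0.5027 -0.2345  0.1603] jawyaw -10.31 xaxis [ 3.6e-03 -4.0e-04 -1.0e+00] F [ 0.75  1.83 10.32] M [0.31 0.01 0.03] open 0.0089 q [-0.458  0.417  1.813  0.002  0.908 -0.279]
0.0 11 x [-0.0019  0.0042  0.0227] y [-0.0061  0.0104  0.0172]
0.004 8 x [-0.0026  0.0035  0.0109] y [0.0059 0.0139 0.0167]
0.008 10 x [-0.0131  0.0022  0.0113] y [0.0067 0.0118 0.0164]
0.012 16 x [-0.0164  0.0045  0.0156] y [-0.0013  0.0093  0.0154]
0.016 17 x [-0.0146  0.0102  0.0176] y [-0.0075  0.0082  0.0159]
0.02 17 x [-0.0163  0.0052  0.0189] y [0.0018 0.01   0.0161]
0.024 22 x [-0.0163  0.0059  0.0182] y [-0.0059  0.0091  0.0153]
0.028 19 x [-0.0164  0.009   0.0176] y [-0.0067  0.0092  0.0156]
key [([0.5061, -0.2416, 0.0785], 0.44), ([0.4342, 0.0182, -0.0024], 0.35)]
carton [([0.5532, 0.2169, 0.0011], 0.75), ([0.3361, 0.1976, 0.0015], 0.55)]
round_tool [([0.5597, 0.1913, 0.0465], 0.75), ([0.5463, 0.2731, 0.0818], 0.72)]
flap_left it knows: beaker, carton, flap_left_hinge, flap_right_hinge, key, keyhole, round_tool, sample_jar, screwdriver, solvent_bottle, switch_unit, tape_roll, tip_box
flap_right it knows: beaker, carton, flap_left_hinge, flap_right_hinge, key, keyhole, round_tool, sample_jar, screwdriver, solvent_bottle, switch_unit, tape_roll, tip_box
```

>>> apply_moves([
  {"dp":[0,0,0],"rotation":[1.5,0,0]},
  {"dp":[0,0,0],"rotation":[3,0,0]},
  {"dp":[0,0,0],"rotation":[3,0,0]},
  {"dp":[0,0,0],"rotation":[3,0,0]},
  {"dp":[0,0,0],"rotation":[3,0,0]},
], hand=-1)

```text
clock: 16.7
tool_pos: [0.5027, -0.2345, 0.1603]
orientation: [0.555, 0.438, -0.554, 0.44]
ft_force: [-0.7, 2.1, 9.1]
opening: 0.0089
```

Run:
```python
from h import *
import cv2
for i in range(4): show();f=r.grab_frame('scene')
I=np.clip(f['frame'][125:170,280:330][:,:,::-1].astype(float)*2.2,0,255).astype(np.uint8)
cv2.imwrite('pics/k10.png',cv2.resize(I,None,fx=14,fy=13,interpolation=cv2.INTER_CUBIC))
```

```text
t 16.7 p [ 0.5027 -0.2345  0.1603] jawyaw -13.29 xaxis [ 3.6e-03 -5.0e-04 -1.0e+00] F [-0.7   2.12  9.14] M [0.36 0.03 0.12] open 0.0089 q [-4.580e-01  4.170e-01  1.813e+00  1.000e-03  9.080e-01 -2.270e-01]
t 16.75 p [ 0.5028 -0.2345  0.1603] jawyaw -13.3 xaxis [ 3.6e-03 -5.0e-04 -1.0e+00] F [ 0.    1.21 10.03] M [0.39 0.04 0.12] open 0.009 q [-4.580e-01  4.170e-01  1.813e+00  1.000e-03  9.080e-01 -2.270e-01]
t 16.8 p [ 0.5028 -0.2345  0.1603] jawyaw -13.29 xaxis [ 3.6e-03 -5.0e-04 -1.0e+00] F [-0.73  2.54 10.59] M [ 0.33 -0.    0.11] open 0.0091 q [-4.580e-01  4.170e-01  1.813e+00  1.000e-03  9.080e-01 -2.270e-01]
t 16.85 p [ 0.5027 -0.2345  0.1603] jawyaw -13.3 xaxis [ 3.6e-03 -5.0e-04 -1.0e+00] F [-0.53  1.27 10.63] M [0.36 0.04 0.1 ] open 0.009 q [-4.580e-01  4.170e-01  1.813e+00  1.000e-03  9.080e-01 -2.270e-01]
```

View pics/k10.png

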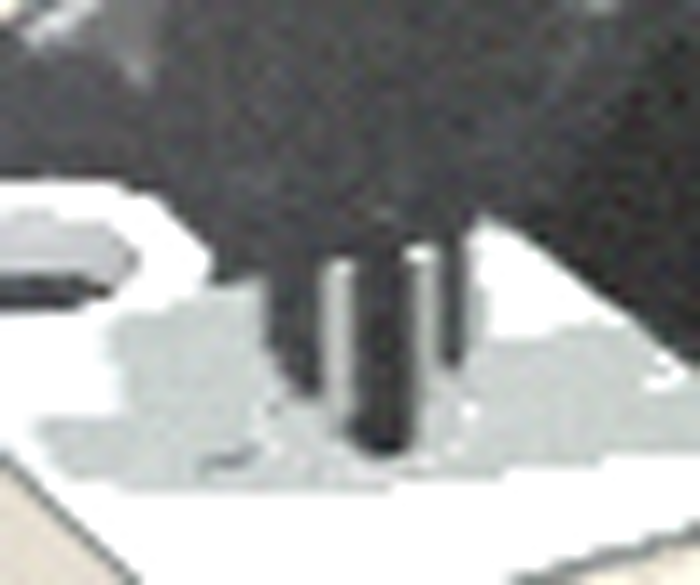

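>>> apply_moves([
  {"dp":[0,0,0],"rotation":[-1,0,0]},
  {"dp":[0,0,0],"rotation":[-1.5,0,0]},
  {"dp":[0,0,0],"rotation":[-1.5,0,0]},
  {"dp":[0,0,0],"rotation":[-1.5,0,0]},
], hand=-1)

```text
clock: 17.23
tool_pos: [0.5027, -0.2345, 0.1603]
orientation: [0.55, 0.445, -0.548, 0.447]
ft_force: [-1.0, 1.0, 10.1]
opening: 0.0089
```

Run:
```python
from h import *
show()
print(r.finish_job())
```

```text
t 17.23 p [ 0.5027 -0.2345  0.1603] jawyaw -11.81 xaxis [ 3.6e-03 -4.0e-04 -1.0e+00] F [-0.99  1.01 10.05] M [0.28 0.01 0.06] open 0.0089 q [-0.458  0.417  1.813  0.002  0.908 -0.253]
the job is handed in; nothing more can be done
None
```

I folded both flaps back, lifted the key out of the foam and pushed it home in the grey switch unit. I then turned it clockwise to the stop and handed the job in at 17.2 s, still gripping and holding it. No verdict is reported, so these are my own last checks:

- **Key home:** it stopped hard at 22.7 N with its head about level with the plate (TCP 0.1603 m, stop expected near 0.160 m). At the end about 10 N of push was still on it, and it was tilted by 0.004 rad.
- **Turn:** the gripper turned about 98° from the insertion pose. The moment rose from about 0.03 to 0.11 N m in the last few degrees, which I took as the stop. I then backed off 1.5° so as not to press on it. I could not see the cylinder angle itself. Allowing for the play it should be close to 1.57 rad, and the key is about 0.15 rad past exactly crosswise (limit 0.3).
- **Grip:** the fingers stand 8.9 mm open on the 10 mm head, so the key is still held.
- **Flaps and round-headed tool:** a picture taken near the end shows both flaps well folded back and the round-headed tool still in its foam. I did not measure the flap angles.
- **Other things on the bench:** the arm did not go near them, but I did not re-measure their positions at the end.
- **Disagreement:** the network put the key at (0.506, -0.242) with a low confidence of 0.44, about 7 mm off in y from the arm reading of (0.503, -0.2345). I trusted the arm reading.

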